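Lift the oiled rosette onto the empty drying rack

ROBOT

A 6-joint arm with a two-finger parallel gripper is mounted at the origin on the work surface. World frame = base frame: x ahead of the robot, y to its left, z up, the work surface at z = 0. Lengths are in mm, angles in degrees, forces in N, time in s.
With the tool pointing down it reaches from about 300 to 850 mm from the base axis. Payload 4.2 kg.
Tool frame: the origin (TCP) lies at the very end of the fingers, on their centre line; the grasp point (between the pads) lies env.grip_point_offset behind it (env.grip_point_offset is the distance from the TCP to the grasp point, in mm); z points along the fingers, y is the direction in which the jaws open and shut (so a half turn about z gives the same grasp; the last joint's range is limited). The gripper opens to 91 mm and grips with 3 to 60 N. Pads are 32 mm wide; open, the fingers measure 118 mm over their backs; the gripper's body (76 mm by 178 mm) begins 60 mm behind the grasp point.
Start: joints at [-70.531, 18.312, 89.639, -0, 72.044, -1.146], TCP at [202.454, -538.197, 213.976] pointing down, gripper open.
Joint ranges: [-177.97, 177.97], [-48.28, 115.42], [12.27, 149.76], [-77.06, 257.06], [2.81, 150.46], [-146.56, 146.56]. Speed limits (degrees/s): [147.25, 147.25, 180, 180, 180, 180].

INTERFACE

Orientations are given as [roll, pitch, yaw] about the fixed x, y, z axes, in that order (R = Rz(yaw) Ry(pitch) Rx(roll)).
In Python, from workcell import env, grab_frame, camera_params gives the robot as it stands. The module is installed in compiled form; this text tells all that it offers.
- The arm moves only by the shell command python3 -m creep 'ROWS' [OPENING] [FORCE]. ROWS is a JSON object of lists of equal length, an entry for each row: "offset": the shift along the tool's x, y, z in m, a list of three; "rotation": the turn, a rotation vector about the tool's x, y, z in degrees, a list of three. A call has 1 to 5 rows; each row shifts and turns the commanded pose from where the row before left it, along the tool's axes as they then stand; what a row does not reach is not made up. A row lasts 1/8 s, in which the tool goes at most 62.5 mm and 10.7 degrees, less where a joint would pass 70% of its speed; a pose out of reach is approached as far as the arm can. A call is refused whole if a number of a shift passes 0.0625 or a number of a turn 10.7, either way. A call with a gripper value outside its range is refused whole. OPENING is the closure, from 0 (fully open) to 1 (shut), set as the call begins (- or left out, the last holds). The fingers move at their own pace and stop on an object; FORCE is the grip in N (left out, the last holds). Time passes only in rows, so rows that do not move let the fingers close. It gives the time, the measured TCP pose, the force and the opening at its end, in the units of the state.
- env.state(): the state, without advancing time (a new reading comes with each control period).
- grab_frame(name): name is "side" or "top" or "wrist"; returns the picture (384x512x3 uint8, red, green, blue); there is no depth.
- camera_params(name): a dict with "mtx" (3x3 intrinsics, pixels), "R" (3x3) and "t" (3): a world point X has camera coordinates R X + t. Camera axes: x right, y down, z forward; pixel columns grow to the right and rows downward; lengths in mm; the calibration is good to about 2 mm. The wrist camera is an equidistant fisheye: a pixel r from the principal point sees the ray r / f radians off the axis. A picture is of the moment at which its call begins: read the wrist's pose just before it. camera_params takes no time and is no camera call; for the wrist camera it gives the pose at the moment of the call.
- env.job_done(): hands the job in, once; it reports no verdict.
The state is a dict: "time_s": time; "qpos": joint angles; "qvel": joint speeds; "effort": joint torques, N m; "ee_pos": TCP position; "ee_rot": TCP orientation; "force": force on the tool from outside, world axes, zero at the start; "torque": the same for the moment, N m; "gripper_width": finger opening in mm.
Only numpy, scipy, OpenCV 4.12 (cv2) and the standard library are available. Lean on these libraries where they do the work, as an engineer would, in place of code of your own. Each camera call takes 0.05 s, during which the arm holds its last target.

TASK

The round carved rosette has just been oiled, so keep the fingers off it: pick up the spatula by its handle, slide the blade in under the rosette between the two battens it lies on, and lift it. Carry it on the spatula to the empty rack and lower the blade between the battens there, so that the rosette is left lying flat and centred on that rack. Leave the spatula lying level on the bench; it may stay with its blade under the rosette.

Things in the scene. Friction and masses are not known exactly. Their poses are not given: they have to be found in the camera images.
- spatula: Cranked spatula, 0.2 kg, lying level. Origin: underside, below the grip point; x to the blade tip, z up. In mm: wooden handle along x, 24 wide (y), x -60 to 29, z 24 to 54; grip from above across it at x 0, z 38, with 40 N or more. Heel under its rear (x -60 to -44) down to z 0. Upright plate at x 29-33. Steel blade 46 wide, z 0 to 3, x 30 to 145. A carried rosette sits well centred at x 105.
- rosette: Round carved disc of light wood, 104 mm diameter, rim 8 mm thick (18 mm at the central boss), about 55 g. Origin: centre of its flat underside; z up. It lies loose on a rack, its underside 30 mm above the bench. A square carved panel (100 mm) on a third rack of the same kind is not wanted.
- rack_full: Rack under the rosette: a U of dark wooden battens fixed to the bench, 30 mm high. Origin: on the bench, centre of the seat; x points into it from the open end, which faces the robot; z up. In mm: two battens along x, x -60 to 75, 16 wide, inner faces at y -35 and 35; a cross batten shuts the far end, x 63 to 75. Bare bench between, so a blade can enter below the item from the open end.
- rack_empty: The empty rack, same shape, size and frame as rack_full (30 mm high, 70 mm free between its battens, open end towards the robot). The rosette belongs on its two battens, centred over this origin.
Mind the look-alikes: they are no part of the job. Leave any blue or purple look-alike of the rosette alone. What is shaped like the rack_empty but yellow is not meant.

How it is judged (in metres and radians):
On the way, in this order (a step that is already met when the one before it is completed fails the run):
1. the rosette is lifted on the spatula, clear of its rack (contact force between spatula and rosette above 0.1 N and z of rosette in the frame of rack_full above 0.04 m and contact force between rosette and rack_full below 0.05 N), for 0.2 s.
2. the rosette, still on the spatula, has come down close over the empty rack (contact force between spatula and rosette above 0.05 N and horizontal distance between rosette and rack_empty below 0.025 m and z of rosette in the frame of rack_empty below 0.055 m), for 0.04 s.
At the end, for the whole second after the job is handed in: The rosette rests untouched by the spatula on the empty rack's battens: level within 6 degrees, centre within 20 mm of the seat's centre, underside 26 to 34 mm above the bench. The spatula is at rest on the bench: origin under 15 mm up, level within 10 degrees (horizontal distance between rosette and rack_empty below 0.02 m and z of rosette in the frame of rack_empty between 0.026 and 0.034 m and angle between rosette's own z axis and vertical below 0.1 rad and contact force between rosette and rack_empty above 0.1 N and contact force between rosette and spatula below 0.05 N and linear speed of each of rosette, spatula below 0.03 m/s and height (world z) of spatula below 0.015 m and angle between spatula's own z axis and vertical below 0.17 rad).
It fails at once if the fingers touch the oiled rosette (contact force between the fingers and rosette above 0.3 N).
It also fails if it takes over 51 s, if anything falls off the work surface, if the arm or the gripper's body presses on something with over 40 N, if the wrist force passes 120 N, or if a joint passes its speed limit or range.

## Working session

There is one attempt and no reset: what is moved stays moved. The work goes in short steps, Python scripts to look and compute and a shell command to move; the robot and the scene stay as the last step left them, time stands still between calls to the robot, and variables do not carry over. Pictures are saved under pics/ and viewed, and the job is handed in when it is done.

```bash
mkdir -p pics
python3 - <<'E'
from workcell import env, grab_frame, camera_params
import cv2
print(env.state(), env.grip_point_offset)
for n in ("side","top","wrist"):
    p=camera_params(n); print(n,p)
    im=grab_frame(n); cv2.imwrite(f"pics/{n}0.png",im[:,:,::-1])
E
```

```text
{'time_s': 0.0, 'qpos': array([-7.05306604e+01,  1.83491175e+01,  8.97062349e+01,  3.69064151e-04,
        7.20441100e+01, -1.14706930e+00]), 'qvel': array([-0.02272305, -0.01493586, -0.0592997 ,  0.04476456, -0.1203069 ,
        0.0537334 ]), 'effort': array([ 1.32293935e-04, -4.12456083e+01, -2.31970793e+01,  7.28810183e-02,
        4.58734052e-02, -1.25587253e-04]), 'ee_pos': array([ 202.28497744, -537.69871708,  213.14674478]), 'ee_rot': array([-1.79900565e+02, -2.34193685e-03,  2.06162928e+01]), 'force': array([-0.22457622, -0.14505671,  0.28924649]), 'torque': array([-0.00324711, -0.06583832,  0.00272355]), 'gripper_width': 91.28468098757747} 18.8
side {'mtx': array([[385.35665135,   0.        , 253.23617856],
       [  0.        , 385.35665135, 195.7473416 ],
       [  0.        ,   0.        ,   1.        ]]), 'R': array([[-0.70511584, -0.70888083,  0.01730953],
       [-0.48790119,  0.46730695, -0.7372765 ],
       [ 0.51455232, -0.52831068, -0.67536934]]), 't': array([390.58135791, 338.72148017, 575.52282038])}
top {'mtx': array([[418.39333592,   0.        , 251.9237309 ],
       [  0.        , 418.39333592, 186.12655955],
       [  0.        ,   0.        ,   1.        ]]), 'R': array([[ 0.01701724, -0.9996635 , -0.01957827],
       [-0.98216705, -0.01304611, -0.18755716],
       [ 0.18723863,  0.02242083, -0.98205855]]), 't': array([   7.47143929,  571.85105624, 1113.97465257])}
wrist {'mtx': array([[297.31863964,   0.        , 256.16673883],
       [  0.        , 297.31863964, 193.78350223],
       [  0.        ,   0.        ,   1.        ]]), 'R': array([[ 0.35356175, -0.93540916, -0.00194631],
       [-0.89649598, -0.33944596,  0.2847304 ],
       [-0.26700009, -0.09892492, -0.95860566]]), 't': array([-572.89272498,  -32.73699096,  391.61267228])}
```

View pics/top0.png

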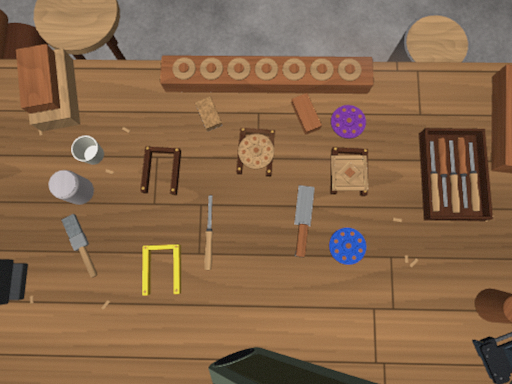

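View pics/side0.png

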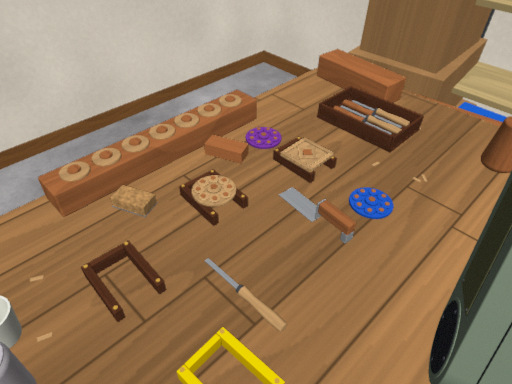

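View pics/wrist0.png

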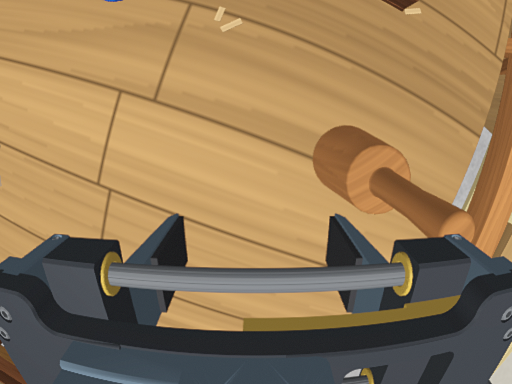

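The spatula is at top-image (303,220), blade tip at (305,186) and handle end at (301,255). The rosette on its rack is at (256,150), the empty dark rack at (161,170). Yellow rack and the blue and purple discs are decoys. I'll enlarge for measurement.

Run:
```python
import cv2
im=cv2.imread("pics/top0.png"); s=cv2.imread("pics/side0.png")
def c(im,x0,y0,x1,y1,k,n): cv2.imwrite(n,cv2.resize(im[y0:y1,x0:x1],None,fx=k,fy=k,interpolation=cv2.INTER_CUBIC))
c(im,280,175,330,265,6,"pics/c_sp.png")
c(im,225,115,289,185,8,"pics/c_ros.png")
c(im,130,135,194,205,8,"pics/c_emp.png")
c(s,270,180,370,250,7,"pics/s_sp.png")
```

```text
(no output)
```

View pics/c_sp.png

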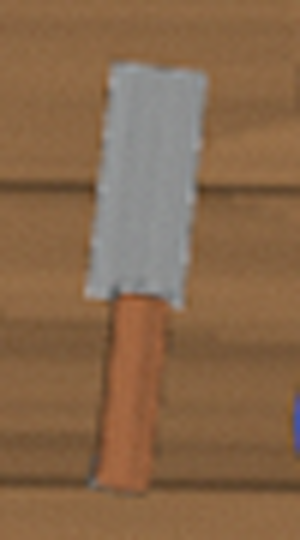

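View pics/c_ros.png

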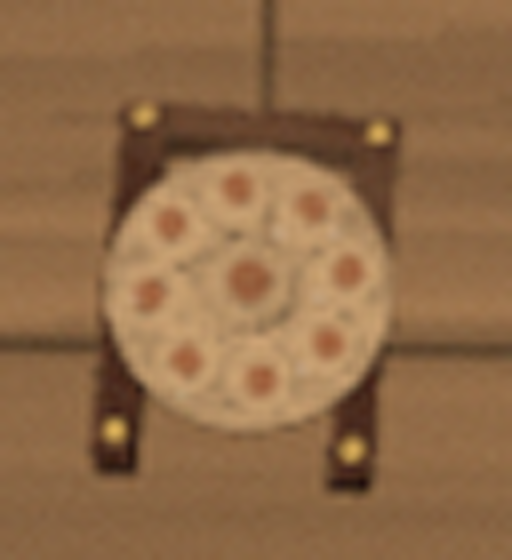

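View pics/c_emp.png

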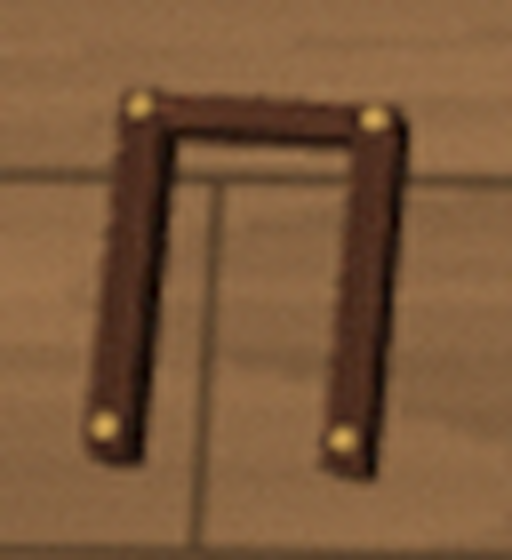

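View pics/s_sp.png

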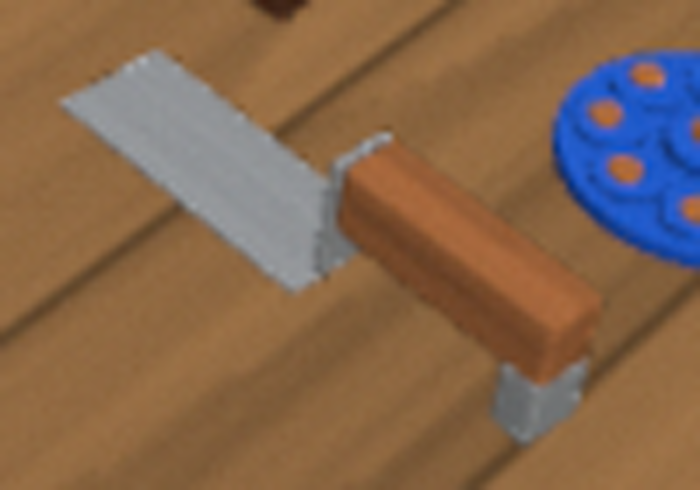

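Run:
```python
import cv2
s=cv2.imread("pics/side0.png")
def c(im,x0,y0,x1,y1,k,n): cv2.imwrite(n,cv2.resize(im[y0:y1,x0:x1],None,fx=k,fy=k,interpolation=cv2.INTER_CUBIC))
c(s,170,160,260,230,8,"pics/s_ros.png")
c(s,75,235,175,325,7,"pics/s_emp.png")
```

```text
(no output)
```

View pics/s_ros.png

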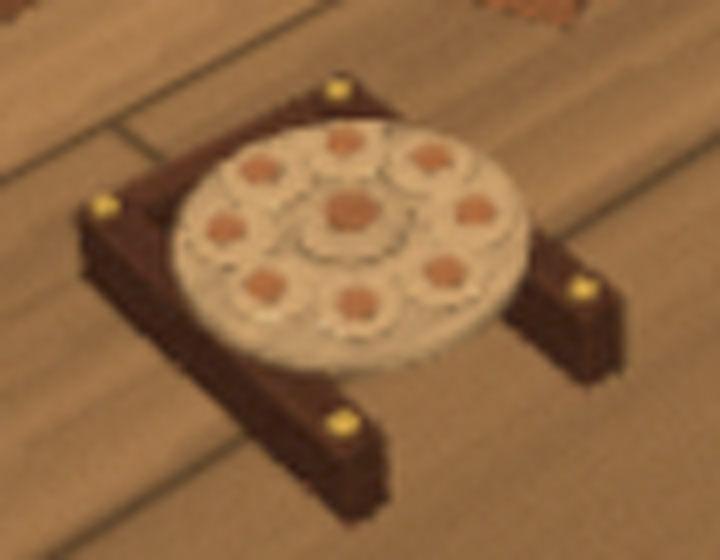

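View pics/s_emp.png

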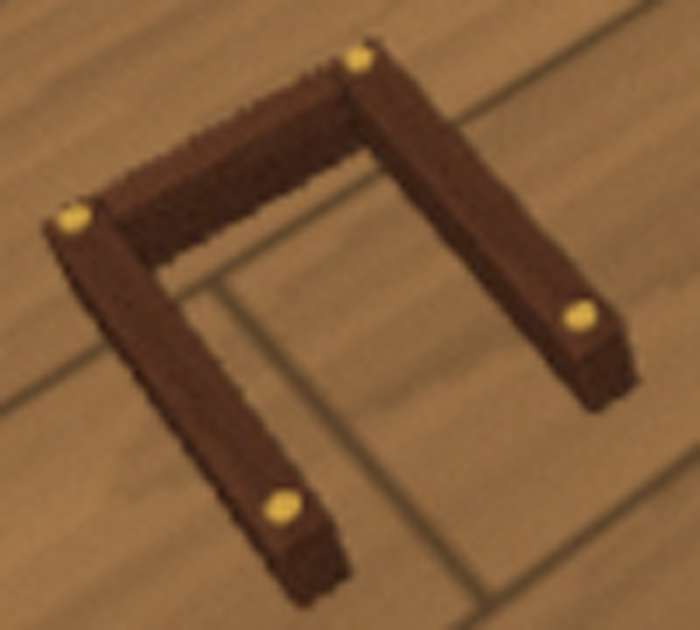

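```bash
cat > fit.py <<'E'
import numpy as np
from scipy.optimize import least_squares
from workcell import camera_params
P={n:camera_params(n) for n in("top","side")}
def proj(n,X):
    p=P[n]; c=np.atleast_2d(X)@p["R"].T+p["t"]; c=c@p["mtx"].T; return c[:,:2]/c[:,2:]
def px(o,k,pts): return (np.array(pts,float)+.5)/k-.5+np.array(o)
def W(q,L):
    L=np.asarray(L,float); a=q[2]; c,s=np.cos(a),np.sin(a)
    return np.c_[q[0]+c*L[:,0]-s*L[:,1], q[1]+s*L[:,0]+c*L[:,1], L[:,2]]
def ray(n,uv,z):
    p=P[n]; d=p["R"].T@np.linalg.solve(p["mtx"],[*uv,1]); o=-p["R"].T@p["t"]; return o+d*(z-o[2])/d[2]
E
python3 - <<'E'
from fit import *
sp={"top":(px((280,175),6,[(110,64),(206,73),(88,297),(182,305),(97,487),(150,490)]),[(145,23,3),(145,-23,3),(30,23,3),(30,-23,3),(-60,12,54),(-60,-12,54)]),
"side":(px((270,180),7,[(62,102),(155,52),(297,291),(548,330),(600,297)]),[(145,23,3),(145,-23,3),(30,23,3),(-60,12,54),(-60,-12,54)])}
def fit(d,names,q0):
    f=lambda q:np.concatenate([(proj(n,W(q,d[n][1]))-d[n][0]).ravel() for n in names])
    r=least_squares(f,q0); return r.x,r.fun.reshape(-1,2).round(1)
def show(l,x,res): print(l,x[:2].round(1),np.degrees(x[2]).round(2),x[3:].round(1),"rms",np.sqrt((res**2).mean()).round(2))
for ns in(["top"],["side"],["top","side"]):
    x,r=fit(sp,ns,[450,-100,0]); show("sp "+str(ns),x,r)
print(r.tolist())
R={}
R["full"]={"top":px((225,115),8,[(145,115),(378,132),(115,430),(351,450)]),"side":px((170,160),8,[(104,206),(339,90),(343,424),(584,289)]),
 "end":px((170,160),8,[(348,522),(588,385),(622,365)]),"endL":[(-60,51,0),(-60,-35,0),(-60,-51,0)]}
R["empty"]={"top":px((130,135),8,[(139,105),(375,119),(104,427),(343,439)]),"side":px((75,235),7,[(73,217),(358,59),(284,506),(580,316)]),
 "end":px((75,235),7,[(303,605),(350,572),(597,412),(637,383)]),"endL":[(-60,51,0),(-60,35,0),(-60,-35,0),(-60,-51,0)]}
def scr(a,b): return [(a,43,30),(a,-43,30),(b,43,30),(b,-43,30)]
for k in R:
  d=R[k]
  for ns in(["top"],["side"],["top","side"]):
    def f(q):
        o=[(proj(n,W(q,scr(q[3],q[4])))-d[n]).ravel() for n in ns]
        if "side" in ns: o.append((proj("side",W(q,d["endL"]))-d["end"]).ravel())
        else: o.append(np.array([q[3]-69,q[4]+53]) if 0 else np.array([(q[3]-69)]))
        return np.concatenate(o)
    r=least_squares(f,[600,0 if k=="full" else 200,0,68,-52]); show(k+str(ns),r.x,r.fun)
# rosette
print("ros rim top",ray("top",px((225,115),8,[(247.5,291)])[0],38)," boss",ray("top",px((225,115),8,[(250,280)])[0],48))
print("side rim",ray("side",px((170,160),8,[(351,243)])[0],38)," boss",ray("side",px((170,160),8,[(351,211)])[0],48))
E
```

```text
sp ['top'] [ 440.7 -124.2] -6.19 [] rms 0.3
sp ['side'] [ 440.3 -122.2] -7.24 [] rms 0.56
sp ['top', 'side'] [ 440.6 -123.3] -6.72 [] rms 0.51
[[0.3, -0.5], [0.1, 0.0], [-0.6, -0.2], [-0.2, 0.6], [-0.4, -0.2], [-0.4, 0.5], [-0.6, -0.4], [0.1, -0.7], [-1.0, -0.2], [0.8, -0.0], [1.1, -0.4]]
full['top'] [674.8   8.9] -4.07 [ 69.  -50.1] rms 0.1
full['side'] [675.3   8.2] -3.64 [ 66.8 -51.9] rms 0.33
full['top', 'side'] [675.2   8.3] -3.77 [ 67.7 -51.3] rms 0.33
empty['top'] [615.3 284.6] -2.48 [ 69.  -50.1] rms 0.08
empty['side'] [616.2 283.5] -2.31 [ 67.1 -52. ] rms 0.46
empty['top', 'side'] [616.2 283.6] -2.29 [ 67.5 -51.7] rms 0.41
ros rim top [677.95341383   7.97763192  38.        ]  boss [679.23024136   6.993402    48.        ]
side rim [674.63103084  10.72139238  38.        ]  boss [676.24923593   8.65255906  48.        ]
```

Both cameras agree to about 2 mm:
- spatula: (440.6, −123.3), yaw about −6.5°
- rack_full: (675, 8.5), yaw −3.8°, with the rosette at about (677, 8.5)
- rack_empty: (616, 284), yaw −2.3°

Next I turn the tool by +27° and go to the hover.

```bash
python3 -m creep '{"offset":[[0,0,0],[0,0,0],[0,0,0],[0.021,-0.0488,0],[0.021,-0.0488,0]],"rotation":[[0,0,9],[0,0,9],[0,0,9.1],[0,0,0],[0,0,0]]}' 0 ; python3 -m creep '{"offset":[[0.021,-0.0488,0],[0.021,-0.0488,0],[0.021,-0.0488,0],[0.021,-0.0488,0],[0.021,-0.0488,0]],"rotation":[[0,0,0],[0,0,0],[0,0,0],[0,0,0],[0,0,0]]}'; python3 -m creep '{"offset":[[0.021,-0.0488,0.012],[0.021,-0.0488,0.03],[0,0,0.02],[0,0,0],[0,0,0]],"rotation":[[0,0,0],[0,0,0],[0,0,0],[0,0,0],[0,0,0]]}'
```

```text
time_s: 0.78
ee_pos: [255.4, -444.9, 213.4]
ee_rot: [-180.0, 0.0, -6.6]
force: [1.0, -0.3, -0.8]
gripper_width: 91.1
time_s: 1.4
ee_pos: [387.6, -213.8, 213.9]
ee_rot: [180.0, -0.0, -6.5]
force: [0.3, 0.4, 0.9]
gripper_width: 91.0
time_s: 2.02
ee_pos: [440.2, -123.7, 152.6]
ee_rot: [180.0, -0.1, -6.5]
force: [-0.2, 0.0, -0.1]
gripper_width: 91.4
```

Run:
```python
from workcell import env, grab_frame, camera_params
import cv2,pickle
p=camera_params("wrist"); im=grab_frame("wrist"); pickle.dump(p,open("w1.pkl","wb"))
cv2.imwrite("pics/w1.png",im[:,:,::-1]); cv2.imwrite("pics/w1b.png",cv2.resize(im[:,:,::-1],(800,600),interpolation=cv2.INTER_CUBIC))
t=grab_frame("top"); cv2.imwrite("pics/t1.png",t[:,:,::-1])
```

```text
(no output)
```

View pics/w1b.png

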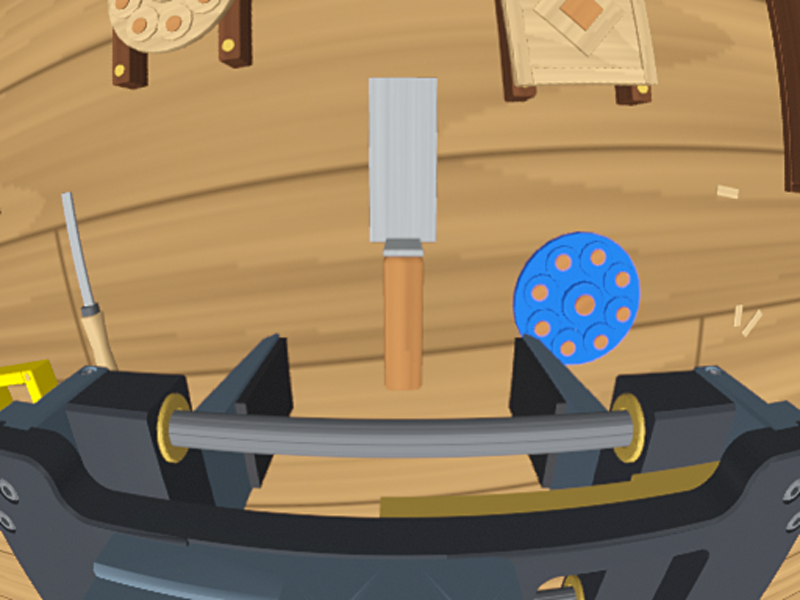

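```bash
cat >> fit.py <<'E'
def wproj(p,X):
    c=np.atleast_2d(X)@p["R"].T+p["t"]; r=np.hypot(c[:,0],c[:,1]); th=np.arctan2(r,c[:,2]); f=p["mtx"][0,0]
    return np.c_[c[:,0]/r*th*f+p["mtx"][0,2], c[:,1]/r*th*f+p["mtx"][1,2]]
E
python3 - <<'E'
from fit import *; import pickle
p=pickle.load(open("w1.pkl","rb"))
uv=px((0,0),1.5625,[(369,78),(437,78),(370,241),(436,243),(386,388),(422,389)])
L=[(145,23,3),(145,-23,3),(30,23,3),(30,-23,3),(-60,12,54),(-60,-12,54)]
r=least_squares(lambda q:(wproj(p,W(q,L))-uv).ravel(),[440,-123,-.11])
print(r.x[:2],np.degrees(r.x[2]),r.fun.reshape(-1,2).round(1).tolist())
# blue disc edge
from scipy.optimize import brentq
def wray(p,uv,z):
    d=np.array(uv)-p["mtx"][:2,2]; r=np.hypot(*d); th=r/p["mtx"][0,0]
    v=p["R"].T@np.array([*(d/r*np.sin(th)),np.cos(th)]); o=-p["R"].T@p["t"]; return o+v*(z-o[2])/v[2]
print(wray(p,px((0,0),1.5625,[(514,296)])[0],8))
E
```

```text
[ 440.69713339 -124.50905627] -6.330066680468785 [[0.0, -1.2], [0.0, -1.2], [0.2, -0.1], [0.2, -1.4], [-0.5, 2.3], [0.1, 1.6]]
[ 423.43942658 -202.62330326    8.        ]
```

The wrist fit gives (440.7, −124.5), yaw −6.3°, which agrees with the earlier estimate. The tool is already aligned, and the blue disc is about 78 mm to the side. I descend with the jaws half closed.

```bash
python3 -m creep '{"offset":[[0,0,0.04],[0,0,0.04],[0.0005,0.0005,0.03],[0,0,0.023],[0,0,0]],"rotation":[[0,0,0],[0,0,0],[0,0,0],[0,0,0],[0,0,0]]}' 0.4 50
```

```text
time_s: 2.75
ee_pos: [439.5, -124.1, 18.4]
ee_rot: [-180.0, 0.1, -6.6]
force: [-0.2, -1.5, -0.1]
gripper_width: 55.0
```

```bash
python3 -m creep '{"offset":[[0.001,0,-0.0005],[0,0,0],[0,0,0],[0,0,0],[0,0,0]],"rotation":[[0,0,0],[0,0,0],[0,0,0],[0,0,0],[0,0,0]]}' 1 50
```

```text
time_s: 3.38
ee_pos: [441.8, -124.1, 20.1]
ee_rot: [180.0, -0.1, -6.5]
force: [-0.0, -0.8, 6.1]
gripper_width: 23.1
```

Run:
```python
from workcell import env
s=env.state(); print(s["ee_pos"],s["ee_rot"],s["force"],s["gripper_width"])
```

```text
[ 441.76620446 -124.12001303   20.11895542] [ 1.79968291e+02 -7.65772821e-02 -6.47955767e+00] [-0.02703915 -0.76598469  6.0738627 ] 23.145272143761012
```

Gripped at width 23.1. I lift 30 mm, turn to the rack's yaw and go to the staging pose in front of the rosette.

```bash
python3 -m creep '{"offset":[[0,0,-0.01],[0,0,-0.02],[0,0,0],[0,-0.015,0],[0,-0.025,0]],"rotation":[[0,0,0],[0,0,0],[0,0,-2.7],[0,0,0],[0,0,0]]}'; python3 -m creep '{"offset":[[-0.001,-0.03,0],[-0.001,-0.03,0],[-0.001,-0.03,0],[-0.0006,-0.018,0],[0,0,0]],"rotation":[[0,0,0],[0,0,0],[0,0,0],[0,0,0],[0,0,0]]}'
python3 - <<'E'
from workcell import env, grab_frame, camera_params
import cv2,pickle
s=env.state(); print(s["ee_pos"],s["ee_rot"],s["force"],s["torque"],s["gripper_width"])
p=camera_params("wrist"); im=grab_frame("wrist"); pickle.dump(p,open("w2.pkl","wb"))
cv2.imwrite("pics/w2b.png",cv2.resize(im[:,:,::-1],(800,600),interpolation=cv2.INTER_CUBIC))
t=grab_frame("side"); cv2.imwrite("pics/s2.png",t[:,:,::-1])
E
```

```text
time_s: 4.0
ee_pos: [443.6, -83.0, 49.3]
ee_rot: [-180.0, 0.0, -3.9]
force: [0.2, 0.2, -2.0]
gripper_width: 23.9
time_s: 4.62
ee_pos: [446.8, 25.7, 49.2]
ee_rot: [-180.0, 0.1, -3.7]
force: [0.2, -0.1, -2.0]
gripper_width: 24.3
[446.81757603  25.67863391  49.21189161] [-1.79997633e+02  6.17293203e-02 -3.66135490e+00] [ 0.19984492 -0.11650077 -1.99669145] [-0.04898397 -0.03919443  0.02566695] 24.2902760919938
```

View pics/w2b.png

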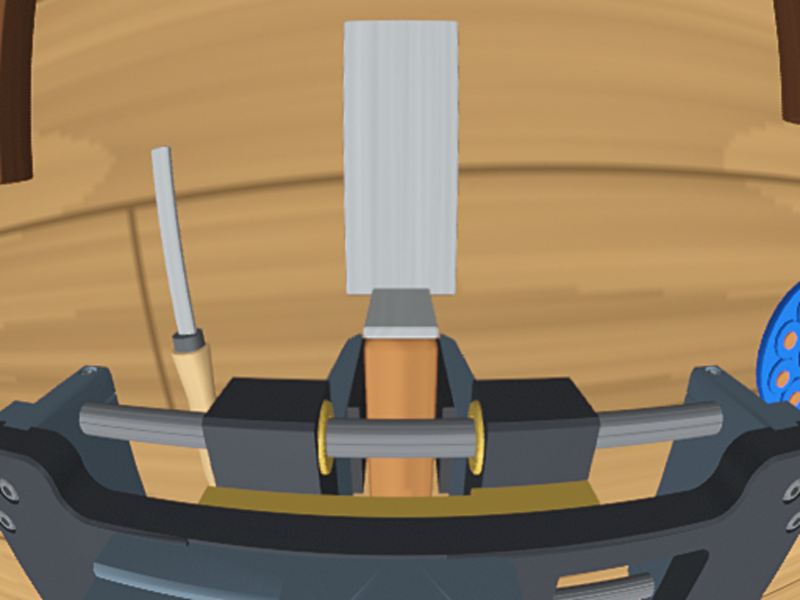

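View pics/s2.png

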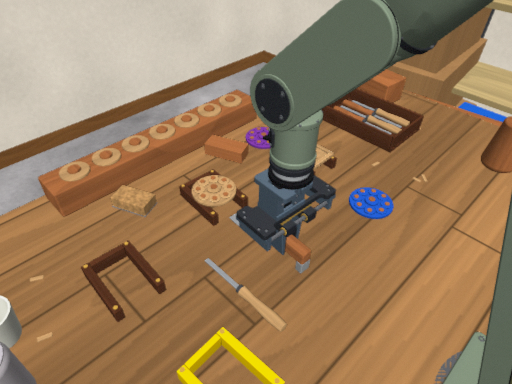

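Run:
```python
from fit import *; import pickle
from scipy.spatial.transform import Rotation as Ro
p=pickle.load(open("w2.pkl","rb"))
uv=px((0,0),1.5625,[(344,21),(458,21),(347,294),(455,294)])
L=np.array([(145,23,3),(145,-23,3),(30,23,3),(30,-23,3)],float)
def X(q): return Ro.from_euler("xyz",[q[5],q[4],q[3]],degrees=True).apply(L)+q[:3]
r=least_squares(lambda q:(wproj(p,X(q))-uv).ravel(),[446,25,30,-4,0,0])
print("6dof",r.x.round(1),r.fun.round(1))
f=lambda q:(wproj(p,X([q[0],q[1],29.1,q[2],q[3],0]))-uv).ravel()
r=least_squares(f,[446,25,-4,0]); print("z fixed",r.x.round(1),r.fun.round(1))
```

```text
6dof [445.   26.8  26.5  -3.6  -0.6  -0. ] [-0.  0.  0.  0. -0. -0.  0. -0.]
z fixed [445.4  26.8  -3.6   0.9] [ 0.2 -0.  -0.2 -0.  -0.4  0.1  0.4  0.1]
```

The spatula is held level (pitch under 1°) with its origin within about 1.5 mm of the TCP. I lower the blade to about 10 mm, shift 2 mm to the right and slide in.

```bash
python3 -m creep '{"offset":[[0,0.002,0.015],[0,0,0.004],[0.015,0,0],[0.025,0,0],[0.01,0,0]],"rotation":[[0,0,-0.1],[0,0,0],[0,0,0],[0,0,0],[0,0,0]]}'; python3 -m creep '{"offset":[[0,0,0],[0,0,0]],"rotation":[[0,0,0],[0,0,0]]}'
python3 - <<'E'
from workcell import env, grab_frame, camera_params
import cv2,pickle
s=env.state(); print(s["ee_pos"],s["ee_rot"],s["force"])
p=camera_params("wrist"); im=grab_frame("wrist"); pickle.dump(p,open("w3.pkl","wb"))
cv2.imwrite("pics/w3b.png",cv2.resize(im[:,:,::-1],(800,600),interpolation=cv2.INTER_CUBIC))
t=grab_frame("side"); cv2.imwrite("pics/s3.png",cv2.resize(t[140:260,150:310,::-1],None,fx=5,fy=5,interpolation=cv2.INTER_CUBIC))
E
```

```text
time_s: 5.35
ee_pos: [500.2, 18.6, 31.1]
ee_rot: [-180.0, -0.2, -3.7]
force: [0.6, 0.7, -1.1]
gripper_width: 24.1
time_s: 5.6
ee_pos: [496.2, 18.8, 30.3]
ee_rot: [180.0, 0.1, -3.7]
force: [-0.4, -0.7, -1.8]
gripper_width: 23.7
[496.2073346   18.84809248  30.26740507] [ 1.79990210e+02  8.82522144e-02 -3.69206453e+00] [-0.38412924 -0.72687695 -1.81521157]
```

View pics/w3b.png

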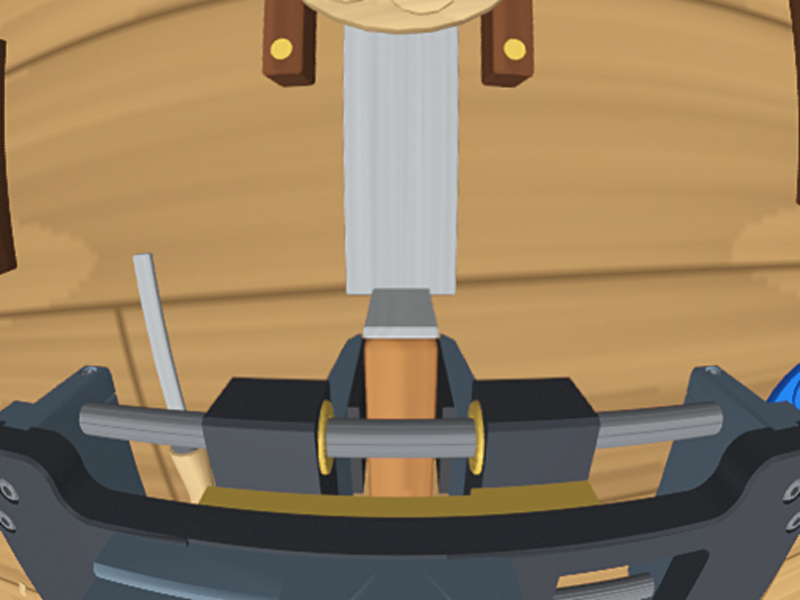

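View pics/s3.png

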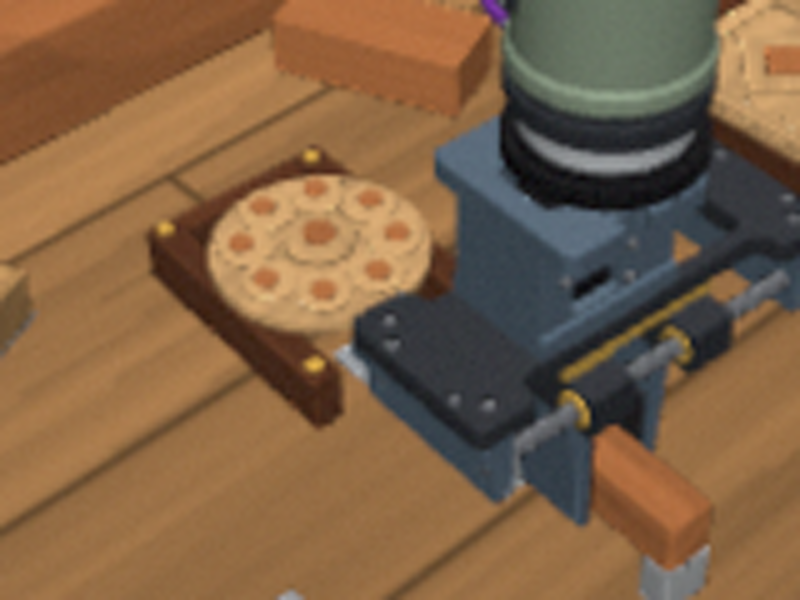

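```bash
cat >> fit.py <<'E'
def wray(p,uv,z):
    d=np.array(uv)-p["mtx"][:2,2]; r=np.hypot(*d); th=r/p["mtx"][0,0]
    v=p["R"].T@np.array([*(d/r*np.sin(th)),np.cos(th)]); o=-p["R"].T@p["t"]; return o+v*(z-o[2])/v[2]
E
python3 - <<'E'
from fit import *; import pickle
p=pickle.load(open("w3.pkl","rb"))
g=lambda u,z:wray(p,px((0,0),1.5625,[u])[0],z)
a,b=g((281,49),30),g((514,49),30); m=(a+b)/2; d=a-b; yaw=np.arctan2(-d[0],d[1])
print(a,b,np.linalg.norm(d),np.degrees(yaw),"rack",m+51.5*np.array([np.cos(yaw),np.sin(yaw),0]))
print("rim near",g((398,34),34), g((398,34),34)+52*np.array([np.cos(yaw),np.sin(yaw),0]))
E
```

```text
[626.39708219  56.05617883  30.        ] [620.78337479 -29.62461679  30.        ] 85.8645005182228 -3.748595957608858 rack [674.98004556   9.84877918  30.        ]
rim near [626.29795601  12.77021705  34.        ] [678.18670335   9.37052588  34.        ]
```

Wrist check: rack (675, 9.8), rosette about (678, 9.4), consistent with the earlier fit. Slide in the remaining 78 mm.

```bash
python3 -m creep '{"offset":[[0.018,-0.001,0],[0.025,0,0],[0.025,0,0],[0.01,0,0],[0,0,0]],"rotation":[[0,0,0],[0,0,0],[0,0,0],[0,0,0],[0,0,0]]}'; python3 -m creep '{"offset":[[0,0,0]],"rotation":[[0,0,0]]}'
python3 - <<'E'
from workcell import env, grab_frame, camera_params
import cv2,pickle
s=env.state(); print(s["ee_pos"],s["ee_rot"],s["force"])
p=camera_params("wrist"); im=grab_frame("wrist"); pickle.dump(p,open("w4.pkl","wb"))
cv2.imwrite("pics/w4b.png",cv2.resize(im[:,:,::-1],(800,600),interpolation=cv2.INTER_CUBIC))
E
```

```text
time_s: 6.32
ee_pos: [574.7, 14.9, 30.2]
ee_rot: [180.0, 0.1, -3.7]
force: [-1.1, 0.9, -1.9]
gripper_width: 23.8
time_s: 6.45
ee_pos: [573.6, 14.9, 30.2]
ee_rot: [180.0, 0.1, -3.7]
force: [-0.4, 0.2, -1.9]
gripper_width: 23.4
[573.64488225  14.91879409  30.20157572] [ 1.79988374e+02  1.10818345e-01 -3.68041067e+00] [-0.38526824  0.23723786 -1.85256242]
```

View pics/w4b.png

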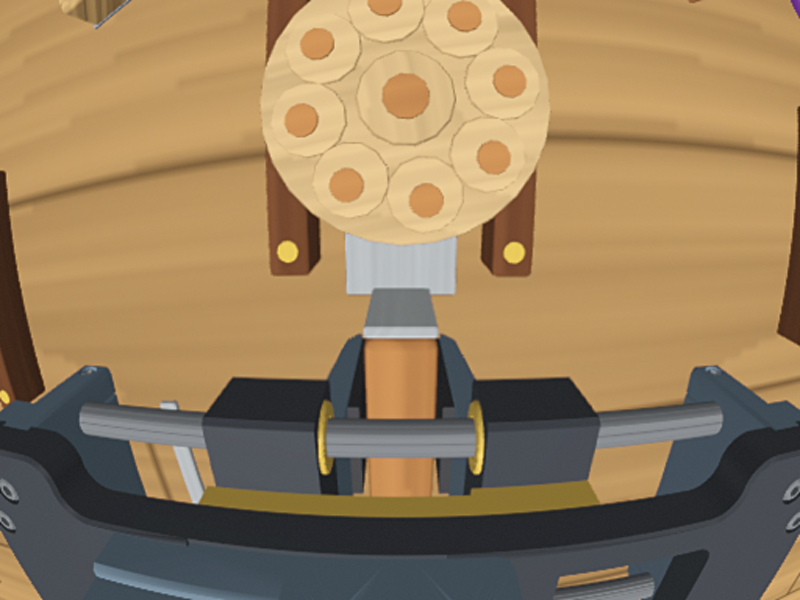

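```bash
cat > rel.py <<'E'
import sys,pickle
from fit import *
def rel(fn,boss,z,tcp,yaw,edges=None):
    p=pickle.load(open(fn,"rb")); b=wray(p,px((0,0),1.5625,[boss])[0],z)
    d=b[:2]-np.array(tcp); a=np.radians(yaw); c,s=np.cos(a),np.sin(a)
    print("boss",b,"in spatula axes from TCP",d@[c,s],d@[-s,c])
E
python3 - <<'E'
from rel import *
for b in[(405,95),(405,97)]: rel("w4.pkl",b,48,(573.6,14.9),-3.7)
p=pickle.load(open("w4.pkl","rb"))
g=lambda u,z:wray(p,px((0,0),1.5625,[u])[0],z)
print("rim L,R",g((261,107),36),g((550,107),36),"near",g((403,245),34))
print("blade mid rear L R",g((347,293),13),g((456,293),13))
E
```

```text
boss [678.35887117   8.11653576  48.        ] in spatula axes from TCP 104.97826630198341 -0.008993142309015746
boss [677.68791292   8.15867138  48.        ] in spatula axes from TCP 104.30598747432336 -0.010243837143926713
rim L,R [681.25484314  59.27879242  36.        ] [675.10103396 -43.92057504  36.        ] near [626.49610044  11.91759642  34.        ]
blade mid rear L R [604.17623446  36.76922492  13.        ] [601.31148183  -8.96880596  13.        ]
```

Boss at (405,95). The rosette sits about 105 mm along the blade and under 1 mm off its centre line. Lifting gently.

```bash
python3 -m creep '{"offset":[[0,0,-0.008],[0,0,-0.005],[0,0,-0.003],[0,0,-0.003],[0,0,-0.004]],"rotation":[[0,0,0],[0,0,0],[0,0,0],[0,0,0],[0,0,0]]}';python3 -m creep '{"offset":[[0,0,-0.006],[0,0,-0.008],[0,0,-0.008],[0,0,-0.004],[0,0,0]],"rotation":[[0,0,0],[0,0,0],[0,0,0],[0,0,0],[0,0,0]]}';python3 -m creep '{"offset":[[0,0,0],[0,0,0]],"rotation":[[0,0,0],[0,0,0]]}'
python3 - <<'E'
from workcell import env, grab_frame, camera_params
import cv2,pickle
s=env.state(); print(s["ee_pos"],s["ee_rot"],s["force"],s["torque"])
p=camera_params("wrist"); im=grab_frame("wrist"); pickle.dump(p,open("w5.pkl","wb"))
cv2.imwrite("pics/w5b.png",cv2.resize(im[:,:,::-1],(800,600),interpolation=cv2.INTER_CUBIC))
t=grab_frame("side"); cv2.imwrite("pics/s5.png",cv2.resize(t[120:260,150:310,::-1],None,fx=4,fy=4,interpolation=cv2.INTER_CUBIC))
E
```

```text
time_s: 7.12
ee_pos: [574.8, 14.9, 53.4]
ee_rot: [180.0, 0.0, -3.7]
force: [0.1, 0.2, -2.1]
gripper_width: 23.9
time_s: 7.75
ee_pos: [575.4, 14.9, 79.9]
ee_rot: [180.0, -0.1, -3.7]
force: [0.3, 0.4, -2.9]
gripper_width: 23.7
time_s: 8.0
ee_pos: [574.9, 14.9, 79.1]
ee_rot: [180.0, 0.0, -3.7]
force: [-0.1, 1.0, -2.4]
gripper_width: 23.9
[574.88920572  14.85785687  79.10612012] [ 1.79992965e+02  4.02312184e-02 -3.68754179e+00] [-0.05749942  1.01360874 -2.37677   ] [0.00019544 0.01535097 0.01658912]
```

View pics/w5b.png

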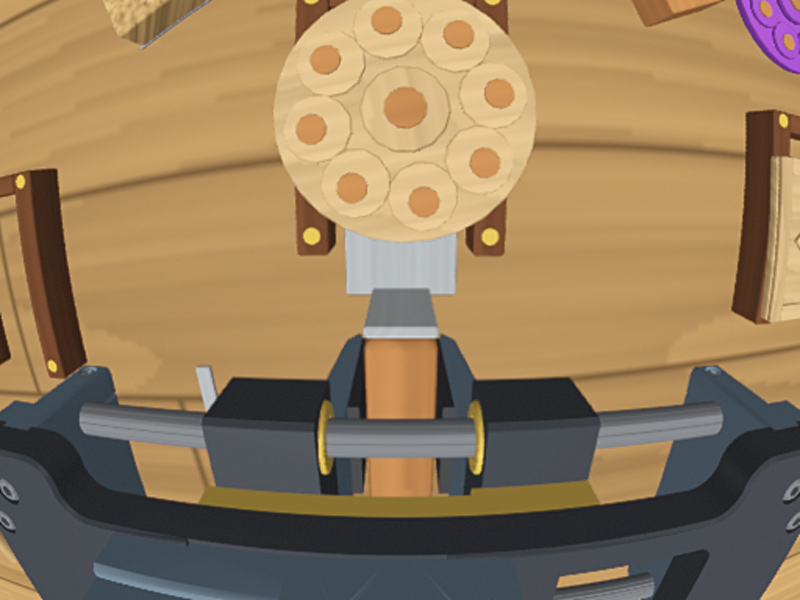

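View pics/s5.png

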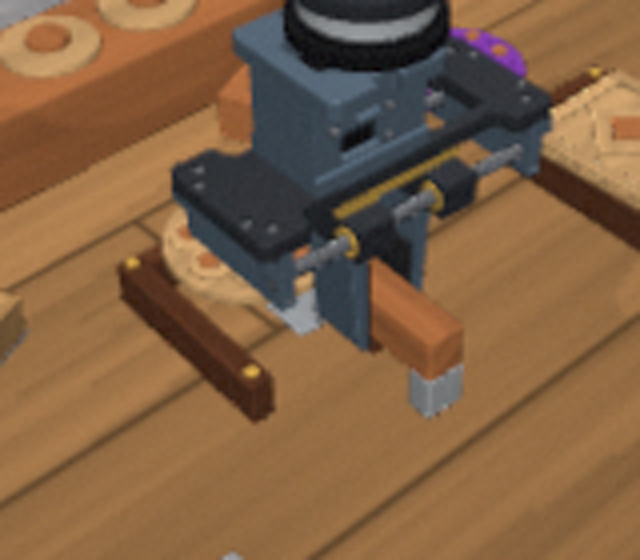

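Run:
```python
from rel import *
rel("w5.pkl",(405,107),80,(574.9,14.9),-3.7)
p=pickle.load(open("w5.pkl","rb"))
g=lambda u,z:wray(p,px((0,0),1.5625,[u])[0],z)
print("near",g((403,243),66),"blade",g((347,293),62),g((456,293),62))
# rack empty in view: right batten far/near screws
print("empty right batten screws",g((20,181),30),g((52,367),30))
```

```text
boss [677.84058379   7.99926453  80.        ] in spatula axes from TCP 103.17133671020696 -0.24335821604334623
near [625.74112231  11.89046037  66.        ] blade [605.47369529  36.69464358  62.        ] [602.60701103  -9.03143219  62.        ]
empty right batten screws [681.07548394 239.11579251  30.        ] [560.98771441 244.41636933  30.        ]
```

The rosette is on the blade, clear and level, 103 mm ahead of the TCP. Target TCP over the empty rack is (512.3, 288.9) at yaw −2.4°. I carry it there with gentle acceleration.

```bash
python3 -m creep '{"offset":[[0,0,0],[-0.001,-0.004,0],[-0.002,-0.008,0],[-0.003,-0.012,0],[-0.0045,-0.016,0]],"rotation":[[0,0,-0.6],[0,0,-0.7],[0,0,0],[0,0,0],[0,0,0]]}';python3 -m creep '{"offset":[[-0.0055,-0.02,0],[-0.0055,-0.02,0],[-0.0055,-0.02,0],[-0.0055,-0.02,0],[-0.0055,-0.02,0]],"rotation":[[0,0,0],[0,0,0],[0,0,0],[0,0,0],[0,0,0]]}';python3 -m creep '{"offset":[[-0.0055,-0.02,0],[-0.0055,-0.02,0],[-0.0055,-0.02,0],[-0.0055,-0.02,0],[-0.0044,-0.016,0]],"rotation":[[0,0,0],[0,0,0],[0,0,0],[0,0,0],[0,0,0]]}';python3 -m creep '{"offset":[[-0.0033,-0.012,0],[-0.0027,-0.01,0],[-0.0022,-0.008,0],[-0.0014,-0.005,0],[0,0,0]],"rotation":[[0,0,0],[0,0,0],[0,0,0],[0,0,0],[0,0,0]]}';python3 -m creep '{"offset":[[0,0,0],[0,0,0]],"rotation":[[0,0,0],[0,0,0]]}'
python3 - <<'E'
from workcell import env, grab_frame, camera_params
import cv2,pickle
s=env.state(); print(s["ee_pos"],s["ee_rot"],s["force"],s["torque"])
p=camera_params("wrist"); im=grab_frame("wrist"); pickle.dump(p,open("w6.pkl","wb"))
cv2.imwrite("pics/w6b.png",cv2.resize(im[:,:,::-1],(800,600),interpolation=cv2.INTER_CUBIC))
t=grab_frame("side"); cv2.imwrite("pics/s6.png",cv2.resize(t[190:350,50:250,::-1],None,fx=4,fy=3.75,interpolation=cv2.INTER_CUBIC))
E
```

```text
time_s: 8.72
ee_pos: [566.1, 56.3, 79.5]
ee_rot: [-180.0, -0.0, -2.4]
force: [0.1, 0.5, -2.1]
gripper_width: 23.8
time_s: 9.35
ee_pos: [542.7, 157.8, 79.5]
ee_rot: [180.0, -0.0, -2.4]
force: [0.8, -0.0, -2.7]
gripper_width: 24.1
time_s: 9.98
ee_pos: [520.3, 254.7, 79.4]
ee_rot: [180.0, -0.0, -2.4]
force: [0.0, -0.0, -2.0]
gripper_width: 23.7
time_s: 10.6
ee_pos: [512.5, 288.8, 79.4]
ee_rot: [180.0, -0.0, -2.4]
force: [-0.3, -0.5, -1.9]
gripper_width: 24.0
time_s: 10.85
ee_pos: [512.6, 288.4, 79.4]
ee_rot: [180.0, 0.0, -2.4]
force: [0.1, 0.1, -3.1]
gripper_width: 23.9
[512.59315632 288.37356301  79.3979188 ] [ 1.79986206e+02  2.20380867e-03 -2.41123848e+00] [ 0.1211642   0.14916525 -3.13040917] [ 0.03150053  0.08273094 -0.01982212]
```

View pics/w6b.png

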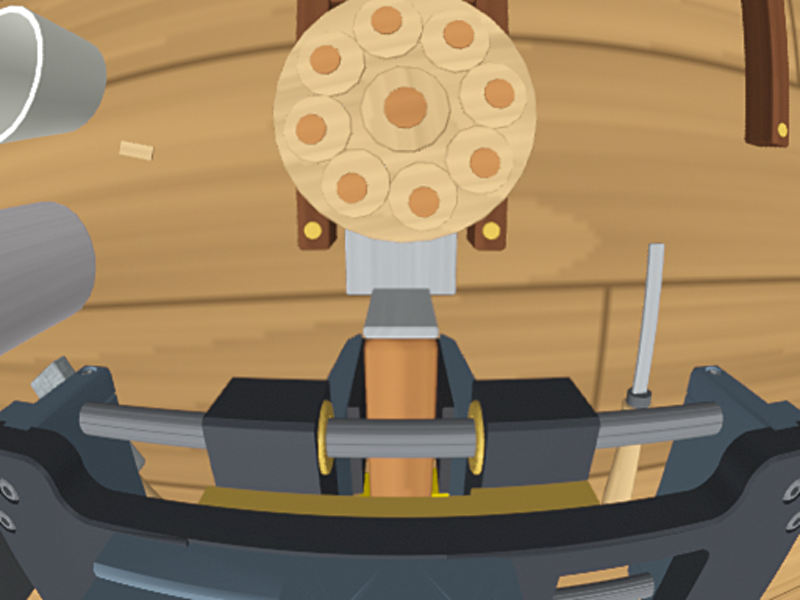

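View pics/s6.png

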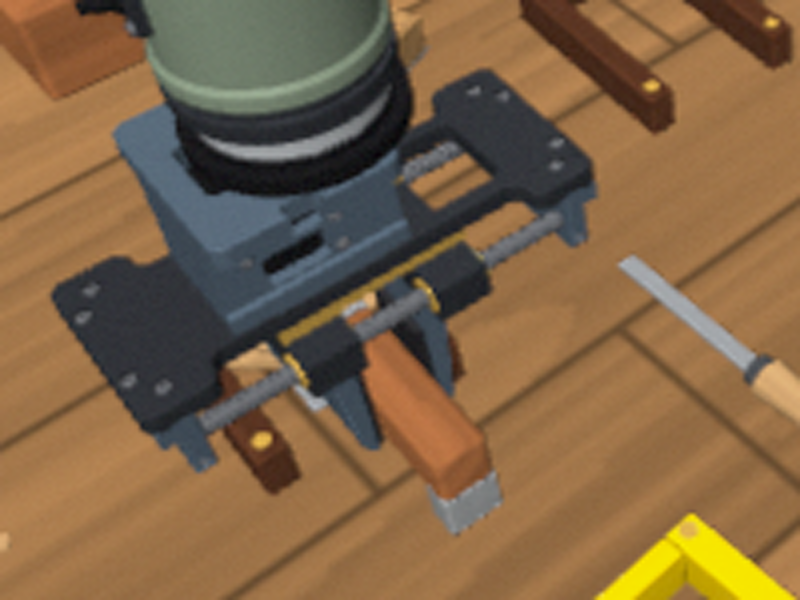

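Run:
```python
from rel import *
rel("w6.pkl",(405,107),80,(512.6,288.4),-2.4)
p=pickle.load(open("w6.pkl","rb"))
g=lambda u,z:wray(p,px((0,0),1.5625,[u])[0],z)
print("near",g((403,243),66))
a,b=g((312.5,231),30),g((491,231),30); m=(a+b)/2; d=a-b; yaw=np.arctan2(-d[0],d[1])
print(np.linalg.norm(d),np.degrees(yaw),"rack",m+51.5*np.array([np.cos(yaw),np.sin(yaw),0]))
print("yellow far edge",ray("top",(161,244),30),ray("top",(143,247),30),ray("top",(180,245),30))
```

```text
boss [615.75593982 283.81280685  80.        ] in spatula axes from TCP 103.25754624672494 -0.2634469830910335
near [563.48727545 286.54886605  66.        ]
85.90570395236814 -2.3024002522249796 rack [615.39963088 284.86183734  30.        ]
yellow far edge [408.59522725 267.53902283  30.        ] [399.49891835 317.45602834  30.        ] [406.68593909 214.2253336   30.        ]
```

Rosette (615.8, 283.8) against rack seat (615.4, 284.9): about 1 mm off. Lowering.

```bash
python3 -m creep '{"offset":[[0,0,0.004],[0,0,0.007],[0,0,0.007],[0,0,0.005],[0,0,0.003]],"rotation":[[0,0,0],[0,0,0],[0,0,0],[0,0,0],[0,0,0]]}';python3 -m creep '{"offset":[[0,0,0.002],[0,0,0.002],[0,0,0.002],[0,0,0.002],[0,0,0.002]],"rotation":[[0,0,0],[0,0,0],[0,0,0],[0,0,0],[0,0,0]]}';python3 -m creep '{"offset":[[0,0,0.004],[0,0,0.006],[0,0,0.006],[0,0,0.004],[0,0,0]],"rotation":[[0,0,0],[0,0,0],[0,0,0],[0,0,0],[0,0,0]]}';python3 -m creep '{"offset":[[0,0,0]],"rotation":[[0,0,0]]}'
```

```text
time_s: 11.58
ee_pos: [512.4, 288.6, 52.9]
ee_rot: [180.0, 0.0, -2.4]
force: [0.6, -0.1, -2.3]
gripper_width: 23.8
time_s: 12.2
ee_pos: [512.7, 288.8, 43.4]
ee_rot: [-180.0, -0.0, -2.4]
force: [-0.4, 0.3, -2.0]
gripper_width: 23.6
time_s: 12.82
ee_pos: [512.3, 288.6, 22.9]
ee_rot: [180.0, 0.0, -2.4]
force: [0.8, -0.6, -1.3]
gripper_width: 23.7
time_s: 12.95
ee_pos: [512.7, 288.8, 23.5]
ee_rot: [-180.0, -0.0, -2.4]
force: [0.1, 0.2, -1.9]
gripper_width: 23.5
```

```bash
python3 -m creep '{"offset":[[0,0,0.0015],[0,0,0.001],[0,0,0.001],[0,0,0]],"rotation":[[0,0,0],[0,0,0],[0,0,0],[0,0,0]]}'
python3 - <<'E'
from workcell import env, grab_frame, camera_params
import cv2,pickle
s=env.state(); print(s["ee_pos"],s["ee_rot"],s["force"],s["torque"])
p=camera_params("wrist"); im=grab_frame("wrist"); pickle.dump(p,open("w7.pkl","wb"))
cv2.imwrite("pics/w7b.png",cv2.resize(im[:,:,::-1],(800,600),interpolation=cv2.INTER_CUBIC))
E
```

```text
time_s: 13.45
ee_pos: [512.5, 288.7, 20.2]
ee_rot: [-180.0, -0.0, -2.4]
force: [-1.5, 0.7, 0.4]
gripper_width: 24.0
[512.52884402 288.7247809   20.17802012] [-1.79998060e+02 -1.37678204e-02 -2.38869014e+00] [-1.53425077  0.70250967  0.38673106] [-0.06592474 -0.06775611 -0.03543054]
```

View pics/w7b.png

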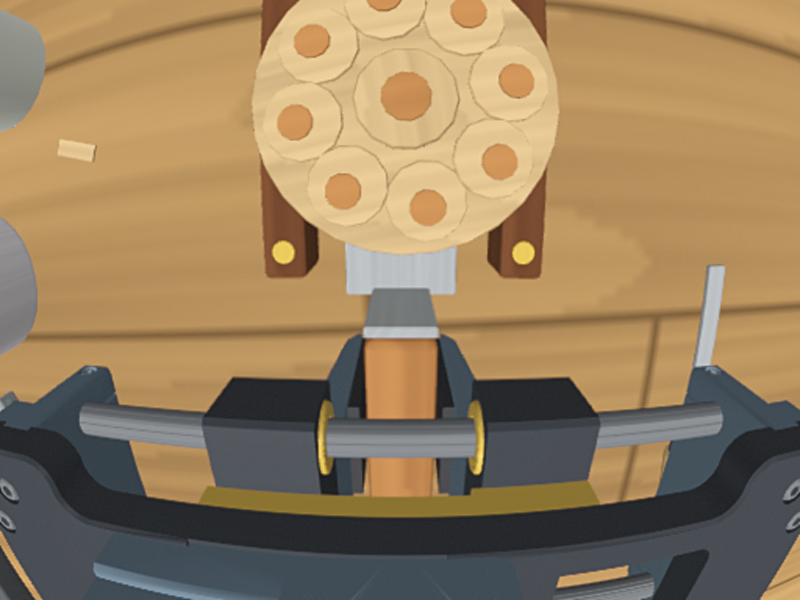

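The force went from −2 N to about 0, so the spatula stands on the bench, and the rosette lies on both battens. I open partly and retreat upward.

```bash
python3 -m creep '{"offset":[[0,0,0],[0,0,0],[0,0,0],[0,0,0],[0,0,0]],"rotation":[[0,0,0],[0,0,0],[0,0,0],[0,0,0],[0,0,0]]}' 0.35; python3 -m creep '{"offset":[[0,0,-0.005],[0,0,-0.015],[0,0,-0.03],[0,0,-0.05],[0,0,-0.05]],"rotation":[[0,0,0],[0,0,0],[0,0,0],[0,0,0],[0,0,0]]}'; python3 -m creep '{"offset":[[-0.04,0,-0.03],[-0.05,0.03,-0.01],[-0.03,0.05,0],[0,0.05,0],[0,0.05,0]],"rotation":[[0,0,0],[0,0,0],[0,0,0],[0,0,0],[0,0,0]]}'; python3 -m creep '{"offset":[[0,0.05,0],[0,0.05,0],[0,0.03,0],[0,0,0]],"rotation":[[0,0,0],[0,0,0],[0,0,0],[0,0,0]]}'
python3 - <<'E'
from workcell import env, grab_frame, camera_params
import cv2,pickle
t=grab_frame("side"); cv2.imwrite("pics/s8.png",cv2.resize(t[210:350,50:250,::-1],None,fx=4,fy=4,interpolation=cv2.INTER_CUBIC))
t=grab_frame("top"); cv2.imwrite("pics/t8.png",cv2.resize(t[120:260,120:220,::-1],None,fx=4,fy=4,interpolation=cv2.INTER_CUBIC)); cv2.imwrite("pics/t8f.png",t[:,:,::-1])
E
```

```text
time_s: 14.12
ee_pos: [512.5, 288.7, 19.9]
ee_rot: [180.0, -0.0, -2.4]
force: [-0.6, 0.4, 0.8]
gripper_width: 59.6
time_s: 14.75
ee_pos: [512.5, 288.7, 172.5]
ee_rot: [-180.0, -0.1, -2.4]
force: [1.0, 0.3, -0.7]
gripper_width: 59.7
time_s: 15.38
ee_pos: [384.6, 112.7, 211.4]
ee_rot: [-180.0, -0.2, -2.3]
force: [1.3, -0.1, 0.4]
gripper_width: 59.0
time_s: 15.88
ee_pos: [379.7, -17.3, 211.0]
ee_rot: [180.0, -0.1, -2.6]
force: [-0.7, 0.8, -0.1]
gripper_width: 59.6
```

View pics/s8.png

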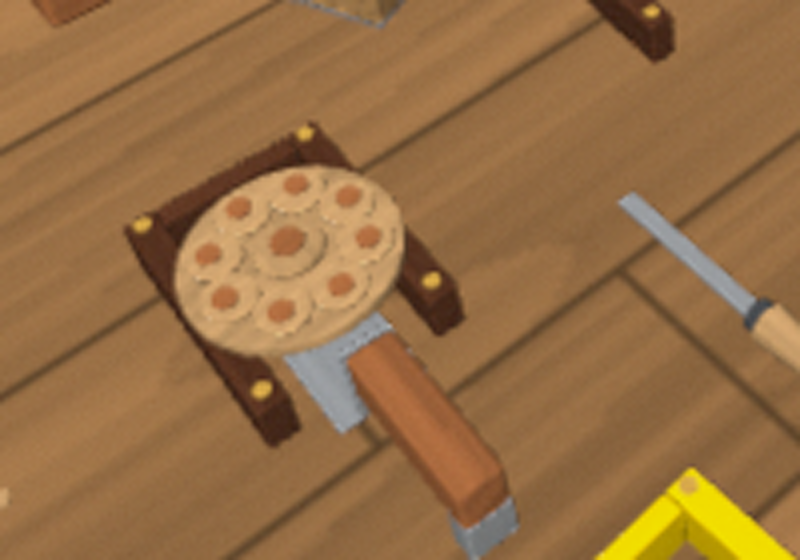

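View pics/t8.png

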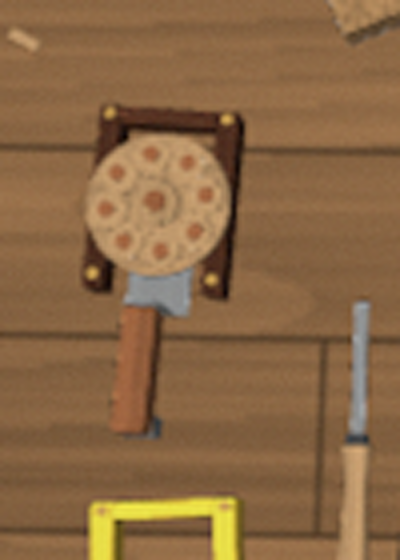

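Run:
```python
from fit import *
print(ray("top",px((120,120),4,[(155,200)])[0],48), ray("top",px((120,120),4,[(158,204)])[0],38))
print(ray("side",px((50,210),4,[(288,241)])[0],48))
from workcell import env
print(env.job_done())
```

```text
[617.04434995 282.91219487  48.        ] [616.42474988 283.12013672  38.        ]
[613.61159284 283.43766222  48.        ]
the job is handed in; nothing more can be done
None
```

I picked up the spatula by its handle, slid it under the rosette and lifted it. I carried it to the empty dark rack and lowered it there. Then I released the spatula with its blade still under the rosette, backed the arm away and handed the job in at about 16 s of the 51 s allowed. `env.job_done()` gives no verdict, so the outcome below rests on my own checks.

- **Rosette position:** the last top and side pictures put its centre at about (616, 283). The rack seat is at (615.5, 284.5), so it is about 2 mm off where 20 mm is allowed. The top and side readings differ from each other by about 3 mm in x.
- **Rosette lying flat:** it looks level on both battens in the pictures. I did not measure its height or tilt directly.
- **Spatula on the bench:** as the blade came down, the measured vertical force rose from −2 N to about +0.4 N, so it was standing on the bench before I opened the fingers. In the pictures it lies level. The rosette should have about 27 mm of space above the blade, going by the given heights.
- **Fingers:** I saw no sign of them near the rosette at any point.

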